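# Close the roll cover and lock it with the spring-pin bar

### The arm

A 6-joint arm with a two-finger parallel gripper is mounted at the origin on the work surface. World frame = base frame: x ahead of the robot, y to its left, z up, the work surface at z = 0. Lengths are in m, angles in rad, forces in N, time in s.
With the tool pointing down it reaches from about 0.35 to 0.85 m from the base axis. Payload 8.1 kg.
Tool frame: the origin (TCP) lies at the very end of the fingers, on their centre line; the grasp point (between the pads) lies 19 mm behind it; z points along the fingers, y is the direction in which the jaws open and shut (so a half turn about z gives the same grasp; the last joint's range is limited). The gripper opens to 93 mm and grips with 3 to 60 N. Pads are 15 mm wide; open, the fingers measure 128 mm over their backs; the gripper's body (75 mm by 188 mm) begins 65 mm behind the grasp point.
Start: joints at [-0.085, 0.13, 1.488, -0, 1.523, -0.085], TCP at [0.6, 0, 0.219] pointing down, gripper open.
Joint ranges: [-2.96, 2.96], [-0.89, 2.26], [0.02, 2.5], [-1.34, 4.48], [0, 2.73], [-2.66, 2.66]. Speed limits (rad/s): [2.39, 2.39, 2.79, 3.14, 3.14, 3.14].

### API

Orientations are given as a rotation vector (axis times angle).
In Python, from plant import robot gives the robot as it stands.
- The arm moves only by the shell command python3 -m inch 'ROWS' [FORCE]. ROWS is JSON, a list that holds one entry, the list of rows, each a list of 7 numbers: the shift along the tool's x, y, z in cm, then the turn, a rotation vector about the tool's x, y, z in degrees, then the gripper command: -1 is fully open, 1 is shut, values between are in proportion. A call has 1 to 5 rows; each row shifts and turns the commanded pose from where the row before left it, along the tool's axes as they then stand; what a row does not reach is not made up. A row lasts 1/10 s, in which the tool goes at most 50 mm and 8.59 degrees, less where a joint would pass 70% of its speed; a pose out of reach is approached as far as the arm can. A call with a gripper value outside its range is refused whole. The fingers move at their own pace and stop on an object; FORCE is the grip in N (left out, the last holds). Time passes only in rows, so rows that do not move let the fingers close. It gives the time, the measured TCP pose, the force and the opening at its end, in the units of the state.
- robot.read_state(): the state, without advancing time (a new reading comes with each control period).
- robot.read_camera(name): name is "scene" or "side" or "wrist"; returns a dict with "image" (480x640x3 uint8, blue, green, red), "K" (3x3 intrinsics, pixels), "R" (3x3) and "t" (3): a world point X has camera coordinates R X + t; the wrist camera has in their place "tool_from_camera" (4x4, takes a point from camera to tool coordinates, whose origin is the TCP and whose axes are the flange's). Camera axes: x right, y down, z forward; pixel columns grow to the right and rows downward; lengths in m; the calibration is good to about 2 mm. A picture is of the moment at which its call begins: read the wrist's pose just before it. There is no depth.
- robot.close_job(): hands the job in, once; it reports no verdict.
The state is a dict: "t": time; "q": joint angles; "dq": joint speeds; "joint_torque": joint torques, N m; "tool_pos": TCP position; "orientation": TCP orientation; "force": force on the tool from outside, world axes, zero at the start; "wrist_torque": the same for the moment, N m; "opening": finger opening in m.
Only numpy, scipy, OpenCV 4.12 (cv2) and the standard library are available. Lean on these libraries where they do the work, as an engineer would, in place of code of your own. Each camera call takes 0.05 s, during which the arm holds its last target. There are 200 camera calls.

### The job

Close the stock locker: roll its cover fully down (if the locking bar stands in the way of the cover's lip bar, draw it back first), then slide the square bar across above the cover's lip bar, pressing the bar's spring pin flush so that it goes into the sleeve, and on until the pin pops fully out through the sleeve's hole. Leave the cartons and other things in and round the locker where they are.

Things in the scene. Friction and masses are not known exactly. Their poses are not given: they have to be found in the camera images.
- locker: Grey bench-top stock locker, fixed, 345 deep, 316 wide, 192 high, turned up to 0.2 rad. Origin: on the bench under the middle of its width. x points from its front (robot's side) to its back, y along the locking bar, z up; all 'locker (x, y, z)' offsets below are mm in this frame.
- drum_axis (a point): Mid-width point on the axis about which the roll cover turns, locker (80, 0, 20); the axis runs along the locker's y. The cover is a curved shell of slats of outer radius 165 about it.
- cover (a joint): Roll (tambour) cover of wooden slats: rad, 0 = fully closed (hard stop), grows as it rolls up and back into the housing, 1.25 = fully open. Friction holds it anywhere; moving it takes 2 to 5 N at the lip bar.
- lip (a point): Middle of the cover's lip bar: round steel handle 12 thick, 80 long along locker y, 39 clear of the slats, on a thin stalk 36 to each side (free length 60). At cover angle c it is at locker (80 - 210 cos(c + 0.192), 0, 20 + 210 sin(c + 0.192)); closed: (-126, 0, 60). Can be pinched from above, turning between the fingers, or pushed.
- bar (a joint): Locking bar, square aluminium tube 24 x 24, 315 long, level along locker y, axis at locker x -135, height 100: m, 0 = parked, grows as it slides to locker -y; 0.217 = pin at the sleeve's hole, end stop 0.24. Friction about 5 N holds it. It slides in a fixed guide (locker y 175 to 225) and passes over the closed lip bar with 22 clear.
- bar_end (a point): Centre of the bar's leading end, 25 beyond the pin: locker (-135, 100 - 1000 x bar, 100). Where it lies below locker y 46 (bar above 0.054), it blocks the lip bar's way down past it (and up again); drawn back beyond that it is clear. The gap between bar and closed cover is 55 wide at bar height.
- pin (a joint): Spring pin in the bar: m, 0 = fully out, 12 mm proud of the bar's robot-side face (towards locker -x); grows as pressed along locker +x, 0.012 = flush. Spring 2 N out, 3.5 N flush. Steel, 14 in diameter with a hemispherical end; its straight foot (5 mm) jams on the sleeve's rim unless the pin is pressed.
- pin_foot (a point): Centre of the pin's foot on the bar's robot-side face, half-way up the bar: locker (-147, 125 - 1000 x bar, 100). The pin's tip is 12 from here towards locker -x when out. The guide is 50 or more behind it. Pinching the bar across here presses the pin flush.
- sleeve_mouth (a point): Centre of the mouth of the fixed square sleeve, on the bar's axis, locker (-135, -65, 100). It runs 60 to locker -y, 32 x 32 outside, walls 3, 1 clear of the bar: its rim, 4 proud of the bar, stops a finger on the bar. So press the pin with the finger's edge at the pin's middle, give or take 2: the leading half goes under first.
- sleeve_hole (a point): Bar's axis at the hole, locker (-135, -92, 100), 27 beyond the mouth. The hole, 16.5 wide, is in the sleeve's robot-side wall. Once half under the rim, the pin is held in by the wall and rides down as the bar is pushed on (6 to 12 N); at the hole it pops 8 mm out and locks the bar (1 mm of play).
- carton_in_a_mid (a point): Bystander: white carton 75 x 90 x 50 high, standing inside the locker (mm). The point is its centre, half-way up. Not to be moved.
- carton_in_b_mid (a point): Bystander: black carton 60 x 80 x 40 high, standing inside the locker (mm). The point is its centre, half-way up. Not to be moved.
- carton_front_mid (a point): Bystander: white carton 50 x 75 x 70 high, on the bench before the locker (on the robot's side), close to the bar (mm). The point is its centre, half-way up. Not to be moved.
- flat_box_mid (a point): Bystander: flat black carton 60 x 100 x 28 high, on the bench before the locker (mm). The point is its centre, half-way up. Not to be moved.
- carton_tall_mid (a point): Bystander: brown carton 70 x 70 x 120 high, on the bench beside the sleeve end of the locker (mm). The point is its centre, half-way up. Not to be moved.
- tape_roll_mid (a point): Bystander: clear roll of packing tape, 100 across, 48 high, lying flat on the bench before the parked end of the bar (mm). The point is its centre, half-way up. Not to be moved.
- scanner_mid (a point): Bystander: hand-held barcode scanner 135 long, 62 wide and 36 high at its head, lying on the bench to the robot's right (mm). The point is its centre, half-way up. Not to be moved.

How it is judged:
On the way, in this order (a step that is already met when the one before it is completed fails the run):
1. the roll cover is fully closed (value of joint cover below 0.08 rad), for 0.2 s.
2. the pin is pressed in and its middle is inside the sleeve, on its way to the hole, with the cover still closed (value of joint pin above 0.008 m and value of joint bar above 0.192 m and value of joint cover below 0.08 rad), for 0.04 s.
At the end, for the whole second after the job is handed in: The cover is closed (joint cover below 0.08 rad), the bar's pin is at the sleeve's hole (joint bar 0.213 to 0.221 m) and fully popped out through it (joint pin below 2 mm) (value of joint cover below 0.08 rad and value of joint bar between 0.213 and 0.221 m and value of joint pin below 0.002 m); the robot touches nothing.
It fails at once if a carton, the tape roll or the scanner is moved more than 25 mm (distance of any of carton_in_a_mid, carton_in_b_mid, carton_front_mid, flat_box_mid, carton_tall_mid, tape_roll_mid, scanner_mid from where it was at the start of the episode above 0.025 m).
It also fails if it takes over 64 s, if anything falls off the work surface, if the arm or the gripper's body presses on something with over 40 N, if the wrist force passes 120 N, or if a joint passes its speed limit or range.

## Working session

There is one attempt and no reset: what is moved stays moved. The work goes in short steps, Python scripts to look and compute and a shell command to move; the robot and the scene stay as the last step left them, time stands still between calls to the robot, and variables do not carry over. Pictures are saved under pics/ and viewed, about 8 in all and at most 12, crops included, and the job is handed in when it is done.

```bash
ls; mkdir -p pics; python3 - <<'E'
from plant import robot
import cv2,numpy as np
print(robot.read_state())
for n in("scene","side"):
    c=robot.read_camera(n); cv2.imwrite(f"pics/{n}0.png",c["image"]); np.savez(f"{n}.npz",K=c["K"],R=c["R"],t=c["t"])
    print(n,c["K"].tolist(),(-c["R"].T@c["t"]).tolist(),c["R"].tolist())
E
```

```text
pics
{'t': 0.0, 'q': array([-8.54108795e-02,  1.31120635e-01,  1.48928468e+00,  2.22370292e-06,
        1.52298188e+00, -8.53815705e-02]), 'dq': array([ 0.00170596, -0.00014909,  0.00060198, -0.00043598,  0.00019475,
        0.0007392 ]), 'joint_torque': array([-1.61290725e-03, -5.59853125e+01, -4.91755986e+01,  7.67333270e-02,
        3.59135563e-02, -2.97389461e-04]), 'tool_pos': array([5.99435875e-01, 6.49560305e-05, 2.17608684e-01]), 'orientation': array([-2.22050222e+00, -2.22043690e+00,  1.81249633e-03]), 'force': array([-1.02602141,  0.28086134,  0.88301611]), 'wrist_torque': array([0.05339928, 0.017981  , 0.02733951]), 'opening': 0.09300880807649849}
scene [[492.8904627773018, 0.0, 324.1279317898715], [0.0, 492.8904627773018, 241.41450584488794], [0.0, 0.0, 1.0]] [0.8437476091221733, -0.30340174007541004, 1.0603798997320193] [[0.5021481753307815, 0.8647771736358152, 0.0027658579894459323], [0.8226496139271742, -0.4766950414565177, -0.3098539174453668], [-0.2666361241794478, 0.15786791127148062, -0.9507801532811578]]
side [[600.9063356295478, 0.0, 328.28628857237703], [0.0, 600.9063356295478, 225.1008002146509], [0.0, 0.0, 1.0]] [0.5274914374582179, -0.46963819383129535, 1.1548005110184358] [[0.9862944938050089, -0.1649671113132375, -0.003003943223077073], [-0.15918309373679534, -0.9466084989143583, -0.2803445959020578], [0.04340407997301839, 0.2769805082818489, -0.9598947254119197]]
```

View pics/scene0.png

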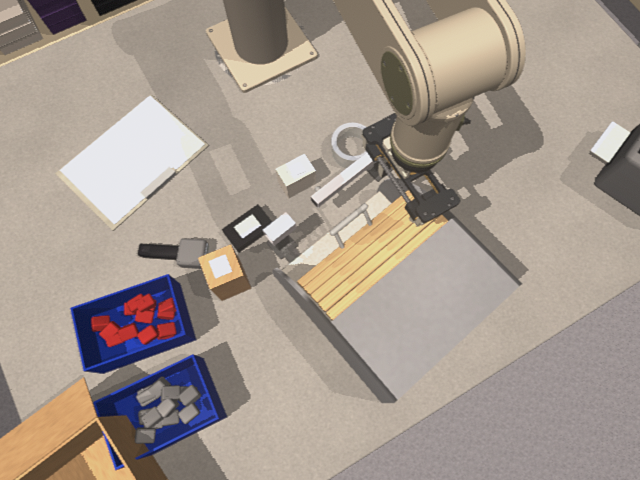

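View pics/side0.png

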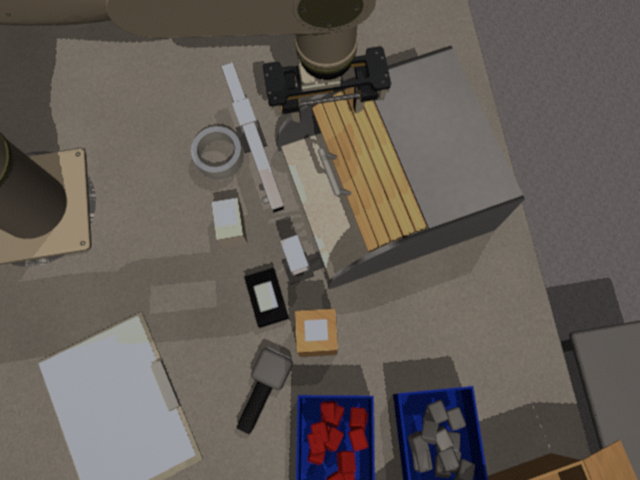

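```bash
python3 - <<'E'
import cv2,numpy as np
a=cv2.imread("pics/side0.png")[105:285,225:355]; b=cv2.imread("pics/scene0.png")[130:280,262:382]
f=lambda i:cv2.resize(i,None,fx=3.3,fy=3.3,interpolation=cv2.INTER_CUBIC)
a,b=f(a),f(b); o=np.zeros((600,800,3),np.uint8); o[:a.shape[0],:a.shape[1]]=a; o[:b.shape[0],430:430+b.shape[1]]=b[:,:370]
# darker picture: gamma
cv2.imwrite("pics/crop0.png",o)
E
```

```text
(no output)
```

View pics/crop0.png

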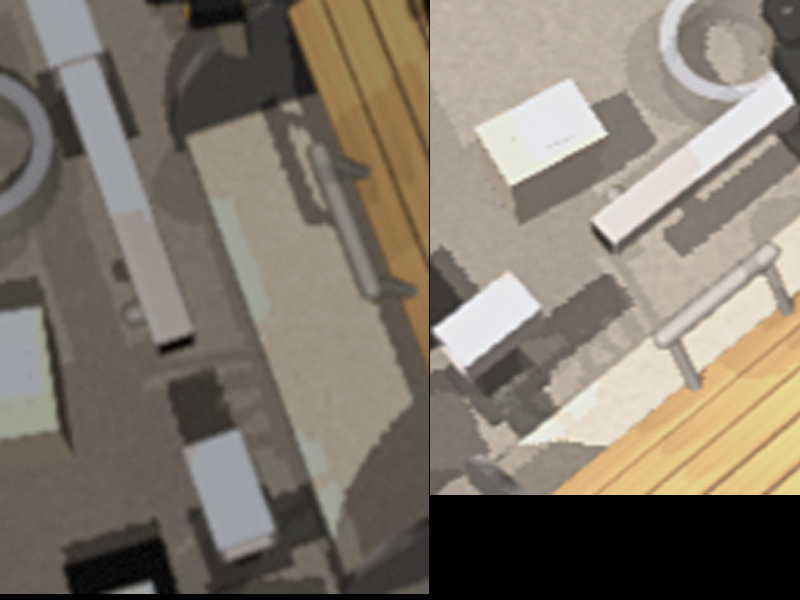

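```bash
cat > h.py <<'E'
import numpy as np
def load(n): d=np.load(n+".npz"); return d["K"],d["R"],d["t"]
def proj(n,P):
    K,R,t=load(n); c=np.asarray(P)@R.T+t; p=c@K.T; return p[:,:2]/p[:,2:]
def l2w(P,L):
    P=np.asarray(P,float)/1000; c,s=np.cos(L[2]),np.sin(L[2])
    return P@np.array([[c,-s,0],[s,c,0],[0,0,1]]).T+[L[0],L[1],0]
E
python3 - <<'E'
from h import *
from scipy.optimize import least_squares
S=lambda u,v:(225+u/3.3,105+v/3.3); C=lambda u,v:(262+(u-430)/3.3,130+v/3.3)
side=[S(185,450),S(240,431),S(220,550),S(273,532),S(173,340),S(318,150),S(373,293)]
scene=[C(510,272),C(540,307),C(434,335),C(467,367),C(605,230),C(772,250),C(662,340)]
def pts(x):
    c=x[4]+.192; lx,lz=80-210*np.cos(c),20+210*np.sin(c)
    return [(-151,-65,116),(-119,-65,116),(-151,-125,116),(-119,-125,116),(-135,100-1000*x[3],112),(lx,40,lz),(lx,-40,lz)]
def f(x):
    W=l2w(pts(x),x)
    return np.r_[(proj("side",W)-side).ravel(),(proj("scene",W)-scene).ravel()]
r=least_squares(f,[.7,0,.0,.05,.6],loss="soft_l1")
print(r.x.round(4)); print(f(r.x).reshape(-1,2).round(1).tolist())
np.save("L.npy",r.x)
x=r.x
for n,p in dict(lip=[80-210*np.cos(x[4]+.192),0,20+210*np.sin(x[4]+.192)],lipclosed=[-126,0,60],pin=[-147,125-1000*x[3],100],mouth=[-135,-65,100],hole=[-135,-92,100],bartail=[-135,415-1000*x[3],100],drum=[80,0,20]).items(): print(n,l2w([p],x)[0].round(4))
E
```

```text
[ 0.6215 -0.0924  0.1875  0.1012  0.8061]
[[-0.6, -0.6], [-0.4, -0.8], [-0.2, -0.0], [0.9, -0.7], [0.1, -1.4], [-0.1, 0.3], [-0.6, -1.9], [-0.9, 0.3], [-0.0, 0.7], [-0.7, -0.8], [-0.8, 0.9], [-1.0, 0.4], [-0.9, 1.3], [0.5, 0.2]]
lip [ 0.5883 -0.0987  0.1965]
lipclosed [ 0.4977 -0.1159  0.06  ]
pin [ 0.4727 -0.0965  0.1   ]
mouth [ 0.501  -0.1815  0.1   ]
hole [ 0.506 -0.208  0.1  ]
bartail [0.4304 0.1907 0.1   ]
drum [ 0.7001 -0.0775  0.02  ]
```

```bash
cat > st.py <<'E'
from plant import robot
import numpy as np
from scipy.spatial.transform import Rotation as Ro
s=robot.read_state(); L=np.load("L.npy"); M=Ro.from_euler("z",L[2])
print("t %.1f"%s["t"],"TCP locker mm",(M.inv().apply(s["tool_pos"]-[L[0],L[1],0])*1000).round(1),"F locker",M.inv().apply(s["force"]).round(1),"open %.1f"%(s["opening"]*1e3))
print("tool axes in locker (cols)",(M.inv()*Ro.from_rotvec(s["orientation"])).as_matrix().round(3).tolist())
E
python3 -m inch '[[[0,0,0,0,0,-5.4,-0.3],[0,0,0,0,0,-5.34,-0.3],[0,-4.4,0,0,0,0,-0.3],[0,-4.4,0,0,0,0,-0.3],[-1,-4.3,0,0,0,0,-0.3]]]' 20; python3 -m inch '[[[0,0,0,0,0,0,-0.3],[0,0,0,0,0,0,-0.3]]]'; python3 st.py
python3 - <<'E'
from h import *
L=np.load("L.npy")
# rough bystanders (side image pixel -> z plane), locker frame
K,R,t=load("side")
for n,(u,v),z in [("front",(228,217),.07),("flat",(265,296),.028),("tall",(316,330),.12),("tape",(216,150),.048)]:
    d=R.T@np.linalg.inv(K)@[u,v,1]; o=-R.T@t; p=o+d*(z-o[2])/d[2]
    q=p[:2]-L[:2]; c,s=np.cos(L[2]),np.sin(L[2]); print(n,p.round(3),(1000*np.array([c*q[0]+s*q[1],-s*q[0]+c*q[1]])).round())
E
```

```text
t: 0.6
tool_pos: [0.4712, -0.0337, 0.2174]
orientation: [-2.001, -2.419, 0.001]
force: [0.6, -0.4, -0.2]
opening: 0.0611
t: 0.8
tool_pos: [0.4727, -0.0344, 0.2186]
orientation: [2.005, 2.418, 0.001]
force: [0.7, 0.1, -0.5]
opening: 0.0604
t 0.8 TCP locker mm [-135.4   84.7  218.6] F locker [ 0.7 -0.  -0.5] open 60.4
tool axes in locker (cols) [[0.001, 1.0, 0.001], [1.0, -0.001, -0.0], [-0.0, 0.001, -1.0]]
front [ 0.392 -0.109  0.07 ] [-228.   26.]
flat [ 0.438 -0.262  0.028] [-212. -133.]
tall [ 0.523 -0.352  0.12 ] [-145. -236.]
tape [0.383 0.041 0.048] [-210.  175.]
```

```bash
python3 -m inch '[[[0,0,4.5,0,0,0,-0.3],[0,0,4.5,0,0,0,-0.3],[0,0,3,0,0,0,-0.3],[0,0,1.6,0,0,0,-0.3],[0,0,0,0,0,0,-0.3]]]'; python3 st.py; python3 -m inch '[[[0,0,0,0,0,0,1],[0,0,0,0,0,0,1],[0,0,0,0,0,0,1],[0,0,0,0,0,0,1],[0,0,0,0,0,0,1]]]' 30;python3 st.py
```

```text
t: 1.3
tool_pos: [0.4718, -0.0335, 0.0796]
orientation: [-2.0, -2.416, 0.004]
force: [-0.1, 0.0, -0.0]
opening: 0.0608
t 1.3 TCP locker mm [-136.1   85.8   79.6] F locker [-0.1  0.1 -0. ] open 60.8
tool axes in locker (cols) [[-0.0, 1.0, -0.005], [1.0, 0.0, 0.002], [0.002, -0.005, -1.0]]
t: 1.8
tool_pos: [0.4735, -0.0343, 0.0833]
orientation: [2.003, 2.419, 0.001]
force: [-12.6, -1.8, 5.2]
opening: 0.0251
t 1.8 TCP locker mm [-134.6   84.7   83.3] F locker [-12.7   0.6   5.2] open 25.1
tool axes in locker (cols) [[0.0, 1.0, 0.001], [1.0, -0.0, -0.0], [-0.0, 0.001, -1.0]]
```

```bash
python3 -m inch '[[[0.5,-0.1,0,0,0,0,1],[1,0,0,0,0,0,1],[1,0,0,0,0,0,1],[1,0,0,0,0,0,1],[1,0,0,0,0,0,1]]]'; python3 -m inch '[[[1,0,0,0,0,0,1],[1,0,0,0,0,0,1],[0.5,0,0,0,0,0,1],[0,0,0,0,0,0,1],[0,0,0,0,0,0,1]]]';python3 st.py
```

```text
t: 2.3
tool_pos: [0.4649, 0.0094, 0.0833]
orientation: [2.002, 2.417, 0.001]
force: [5.6, -4.7, -3.1]
opening: 0.0237
t: 2.8
tool_pos: [0.4602, 0.0349, 0.0833]
orientation: [2.003, 2.418, 0.003]
force: [4.3, 2.2, -1.3]
opening: 0.0239
t 2.8 TCP locker mm [-134.8  155.1   83.3] F locker [ 4.7  1.3 -1.3] open 23.9
tool axes in locker (cols) [[-0.0, 1.0, 0.003], [1.0, 0.0, 0.0], [0.0, 0.003, -1.0]]
```

```bash
python3 -m inch '[[[0,0,0,0,0,0,-0.3],[0,0,0,0,0,0,-0.3],[0,0,0,0,0,0,-0.3],[0,0,-5,0,0,0,-0.3],[0,0,-5,0,0,0,-0.3]]]'; python3 -m inch '[[[0,0,-5,0,0,0,-0.1],[0,0,-5,0,0,0,-0.1],[0,0,0,-7,0,0,-0.1],[0,0,0,-7,0,0,-0.1],[0,0,0,-6,0,0,-0.1]]]';python3 -m inch '[[[-4,0,0,0,0,0,-0.1],[-4,0,0,0,0,0,-0.1],[-4,0,0,0,0,0,-0.1],[-3.5,0,0,0,0,0,-0.1],[0,0,0,0,0,0,-0.1]]]';python3 -m inch '[[[0,0,0,0,0,0,-0.1],[0,0,0,0,0,0,-0.1]]]';python3 st.py
python3 - <<'E'
from plant import robot
import cv2
cv2.imwrite("pics/side1.png",cv2.resize(robot.read_camera("side")["image"][20:320,180:480],None,fx=2,fy=2))
E
```

```text
t: 3.3
tool_pos: [0.4571, 0.0344, 0.182]
orientation: [-2.002, -2.416, 0.005]
force: [1.0, 0.6, 0.5]
opening: 0.0579
t: 3.8
tool_pos: [0.4597, 0.0344, 0.2838]
orientation: [1.842, 2.225, 0.398]
force: [-0.7, -0.4, 0.3]
opening: 0.0511
t: 4.3
tool_pos: [0.4878, -0.1216, 0.2821]
orientation: [1.85, 2.224, 0.391]
force: [-0.0, -1.0, -0.6]
opening: 0.051
t: 4.5
tool_pos: [0.4878, -0.1172, 0.2825]
orientation: [1.845, 2.229, 0.393]
force: [-0.4, -0.5, -0.3]
opening: 0.0511
t 4.5 TCP locker mm [-135.9    0.5  282.5] F locker [-0.5 -0.4 -0.3] open 51.1
tool axes in locker (cols) [[-0.0, 0.94, 0.342], [1.0, 0.0, 0.001], [0.001, 0.342, -0.94]]
```

View pics/side1.png

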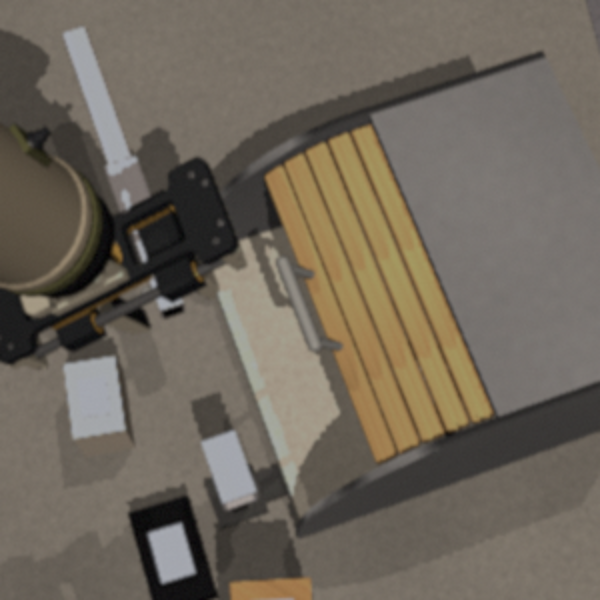

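```bash
python3 -m inch '[[[0,3.3,0,0,0,0,-0.1],[0,3.35,0,0,0,0,-0.1],[0,0,3,0,0,0,-0.1],[0,0,3.5,0,0,0,-0.1],[0,0,0,0,0,0,-0.1]]]'; python3 -m inch '[[[0,0,3,0,0,0,-0.1],[0,0,2,0,0,0,-0.1],[0,0,1.5,0,0,0,-0.1],[0,0,0,0,0,0,-0.1],[0,0,0,0,0,0,-0.1]]]' 10;python3 st.py;  python3 -m inch '[[[0,0,0,0,0,0,1],[0,0,0,0,0,0,1],[0,0,0,0,0,0,1],[0,0,0,0,0,0,1],[0,0,0,0,0,0,1]]]' 10;python3 st.py
```

```text
t: 5.05
tool_pos: [0.5693, -0.0993, 0.2387]
orientation: [1.849, 2.237, 0.39]
force: [-1.3, 0.9, -0.7]
opening: 0.0514
t: 5.55
tool_pos: [0.5933, -0.0978, 0.1844]
orientation: [1.844, 2.228, 0.393]
force: [0.5, 1.4, 1.1]
opening: 0.0509
t 5.5 TCP locker mm [-28.8  -0.  184.4] F locker [0.7 1.3 1.1] open 50.9
tool axes in locker (cols) [[-0.0, 0.939, 0.343], [1.0, 0.001, -0.0], [-0.0, 0.343, -0.939]]
t: 6.05
tool_pos: [0.5931, -0.0981, 0.1834]
orientation: [1.845, 2.228, 0.393]
force: [-0.4, -0.3, -0.4]
opening: 0.0159
t 6.0 TCP locker mm [-28.9  -0.2 183.4] F locker [-0.4 -0.2 -0.4] open 15.9
tool axes in locker (cols) [[0.0, 0.94, 0.342], [1.0, -0.0, -0.0], [-0.0, 0.342, -0.94]]
```

```bash
python3 -m inch '[[[0,0,0,0,0,0,1],[0,0,0,0,0,0,1],[0,0,0,0,0,0,1]]]' 20;python3 st.py; python3 - <<'E'
import numpy as np
c=np.linspace(.806,-.01,13)+.192
x,z=-21*np.cos(c),21*np.sin(c); dx,dz=np.diff(x),np.diff(z); a=np.radians(20)
print(np.c_[dx*np.cos(a)+dz*np.sin(a),dx*np.sin(a)-dz*np.cos(a)].round(2).tolist())
E
```

```text
t: 6.35
tool_pos: [0.5929, -0.0981, 0.1832]
orientation: [1.846, 2.228, 0.392]
force: [-4.4, -0.4, 2.6]
opening: 0.0112
t 6.3 TCP locker mm [-29.1  -0.2 183.2] F locker [-4.4  0.4  2.6] open 11.2
tool axes in locker (cols) [[0.0, 0.94, 0.342], [1.0, -0.0, -0.0], [-0.0, 0.342, -0.94]]
[[-1.38, 0.36], [-1.35, 0.46], [-1.32, 0.55], [-1.28, 0.64], [-1.23, 0.72], [-1.18, 0.8], [-1.12, 0.88], [-1.06, 0.96], [-0.99, 1.03], [-0.92, 1.09], [-0.84, 1.15], [-0.76, 1.21]]
```

```bash
python3 -m inch '[[[0,-1.38,0.36,0,0,0,1],[0,-1.35,0.46,0,0,0,1],[0,-1.32,0.55,0,0,0,1],[0,-1.28,0.64,0,0,0,1],[0,0,0,0,0,0,1]]]';python3 st.py
```

```text
t: 6.85
tool_pos: [0.5494, -0.106, 0.1449]
orientation: [1.847, 2.229, 0.392]
force: [-2.9, -0.7, -0.7]
opening: 0.0112
t 6.8 TCP locker mm [-7.340e+01  1.000e-01  1.449e+02] F locker [-3.  -0.2 -0.7] open 11.2
tool axes in locker (cols) [[0.0, 0.94, 0.341], [1.0, -0.0, 0.0], [0.001, 0.341, -0.94]]
```

Following the arc well.

```bash
python3 -m inch '[[[0,-1.23,0.72,0,0,0,1],[0,-1.18,0.8,0,0,0,1],[0,-1.12,0.88,0,0,0,1],[0,-1.06,0.96,0,0,0,1],[0,0,0,0,0,0,1]]]';python3 st.py; python3 -m inch '[[[0,-0.99,1.03,0,0,0,1],[0,-0.92,1.09,0,0,0,1],[0,-0.84,1.15,0,0,0,1],[0,-0.76,1.21,0,0,0,1],[0,0,0,0,0,0,1]]]';python3 -m inch '[[[0,0,0,0,0,0,1],[0,0,0,0,0,0,1]]]';python3 st.py
```

```text
t: 7.35
tool_pos: [0.5185, -0.1118, 0.0965]
orientation: [1.847, 2.229, 0.392]
force: [5.4, 0.8, -6.5]
opening: 0.0111
t 7.3 TCP locker mm [-104.9    0.2   96.5] F locker [ 5.5 -0.2 -6.5] open 11.1
tool axes in locker (cols) [[0.001, 0.94, 0.341], [1.0, -0.001, 0.001], [0.001, 0.341, -0.94]]
t: 7.85
tool_pos: [0.5028, -0.1153, 0.0437]
orientation: [1.845, 2.226, 0.395]
force: [13.0, 5.1, -5.9]
opening: 0.0112
t: 8.05
tool_pos: [0.5029, -0.1152, 0.044]
orientation: [1.845, 2.227, 0.394]
force: [11.7, 4.6, -6.2]
opening: 0.0112
t 8.1 TCP locker mm [-120.8   -0.3   44. ] F locker [12.4  2.4 -6.2] open 11.2
tool axes in locker (cols) [[0.001, 0.939, 0.343], [1.0, -0.001, -0.0], [-0.0, 0.343, -0.939]]
```

```bash
python3 -m inch '[[[0,-0.1,0.4,0,0,0,1],[0,0,0,0,0,0,1],[0,0,0,0,0,0,1]]]';python3 st.py
```

```text
t: 8.35
tool_pos: [0.5037, -0.1158, 0.0413]
orientation: [1.844, 2.226, 0.393]
force: [-1.0, 2.9, 9.2]
opening: 0.0114
t 8.3 TCP locker mm [-120.1   -1.    41.3] F locker [-0.4  3.1  9.2] open 11.4
tool axes in locker (cols) [[0.0, 0.939, 0.344], [1.0, 0.0, -0.001], [-0.001, 0.344, -0.939]]
```

```bash
python3 -m inch '[[[0,0,0,0,0,0,0.35],[0,0,0,0,0,0,0.35],[0,0,0,0,0,0,0.35],[0,0,-3,0,0,0,0.35],[0,0,-4,0,0,0,0.35]]]';python3 -m inch '[[[0,0,-5,0,0,0,0.35],[0,0,-5,0,0,0,0.35],[0,0,-2,7,0,0,0.35],[0,0,0,7,0,0,0.35],[0,0,0,6,0,0,0.35]]]';python3 -m inch '[[[0,0,0,0,0,0,0.35],[0,-5,0,0,0,0,0.35],[0,-5,0,0,0,0,0.35],[0,0,0,0,0,0,0.35],[0,0,0,0,0,0,0.35]]]';python3 st.py
python3 - <<'E'
from plant import robot
import cv2
f=lambda n,a,b,c,d:cv2.resize(robot.read_camera(n)["image"][a:b,c:d],None,fx=4,fy=4,interpolation=cv2.INTER_CUBIC)
s=f("side",130,280,230,430);cv2.imwrite("pics/side2.png",s)
E
```

```text
t: 8.85
tool_pos: [0.4767, -0.1185, 0.1039]
orientation: [1.85, 2.233, 0.391]
force: [0.1, -0.6, 0.1]
opening: 0.0301
t: 9.35
tool_pos: [0.4397, -0.1284, 0.2217]
orientation: [2.004, 2.416, -0.005]
force: [0.0, 0.7, 0.0]
opening: 0.0303
t: 9.85
tool_pos: [0.3401, -0.1462, 0.2189]
orientation: [2.004, 2.415, 0.003]
force: [0.4, 0.8, -0.1]
opening: 0.0296
t 9.8 TCP locker mm [-286.5   -0.4  218.9] F locker [ 0.5  0.7 -0.1] open 29.6
tool axes in locker (cols) [[0.002, 1.0, 0.003], [1.0, -0.002, -0.001], [-0.001, 0.003, -1.0]]
```

View pics/side2.png

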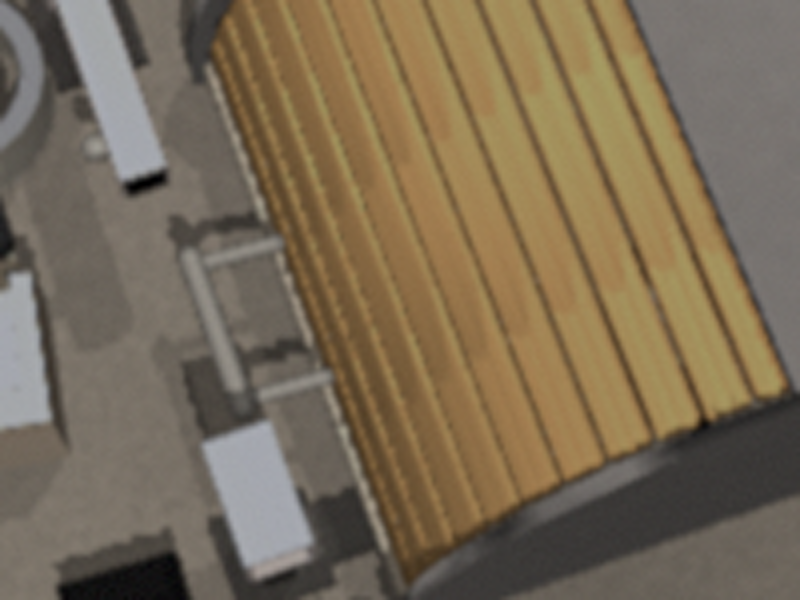

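```bash
python3 - <<'E'
from h import *
L=np.load("L.npy")
P=[(-147,69,112),(-123,69,112),(-153,94,100),(-159,94,100),(-126,40,60),(-126,-40,60),(-151,-65,116),(-119,-65,116),(-151,-125,116),(-119,-125,116),(-135,68,112)]
print(((proj("side",l2w(P,L))-[230,130])*4).round(0).tolist())
E
```

```text
[[117.0, 180.0], [166.0, 163.0], [91.0, 147.0], [79.0, 151.0], [189.0, 258.0], [244.0, 408.0], [202.0, 443.0], [269.0, 419.0], [246.0, 567.0], [314.0, 542.0], [142.0, 173.0]]
```

```bash
python3 -m inch '[[[3.4,5,0,0,0,0,-0.42],[3.4,5,0,0,0,0,-0.42],[3.4,5.1,0,0,0,0,-0.42],[0,0,3,0,0,0,-0.42],[0,0,0,0,0,0,-0.42]]]';python3 -m inch '[[[0,0,0,0,0,0,-0.42],[0,0,0,0,0,0,-0.42]]]';python3 st.py
python3 - <<'E'
from plant import robot
import cv2,numpy as np
s=robot.read_state()
c=robot.read_camera("wrist");cv2.imwrite("pics/w3.png",c["image"])
np.savez("w3.npz",K=c["K"],T=c["tool_from_camera"],p=s["tool_pos"],o=s["orientation"]);print(c["tool_from_camera"].round(3).tolist(),c["K"].round(1).tolist())
E
```

```text
t: 10.4
tool_pos: [0.4459, -0.038, 0.1849]
orientation: [-1.995, -2.419, 0.004]
force: [0.3, 0.8, -1.5]
opening: 0.064
t: 10.6
tool_pos: [0.4473, -0.0408, 0.1902]
orientation: [2.004, 2.418, 0.001]
force: [-0.9, 0.2, -0.4]
opening: 0.0659
t 10.6 TCP locker mm [-161.5   83.2  190.2] F locker [-0.8  0.4 -0.4] open 65.9
tool axes in locker (cols) [[0.001, 1.0, 0.001], [1.0, -0.001, -0.0], [-0.0, 0.001, -1.0]]
[[0.0, -0.965, -0.264, 0.074], [1.0, -0.0, 0.001, -0.0], [-0.001, -0.264, 0.965, -0.166], [0.0, 0.0, 0.0, 1.0]] [[333.3, 0.0, 324.6], [0.0, 333.3, 242.0], [0.0, 0.0, 1.0]]
```

View pics/w3.png

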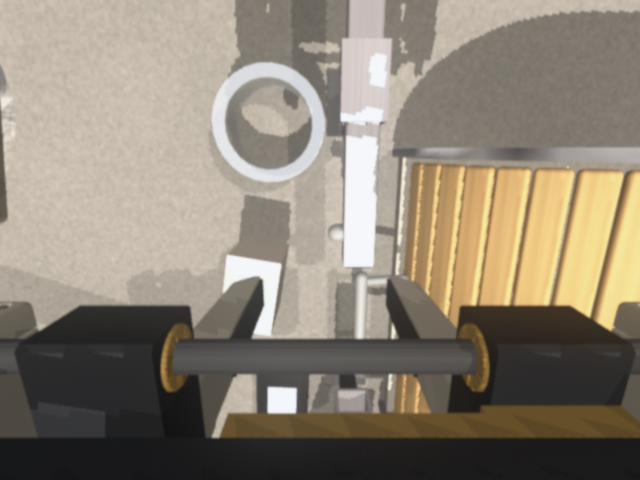

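```bash
cat > wm.py <<'E'
import numpy as np
from scipy.spatial.transform import Rotation as Ro
L=np.load("L.npy"); M=Ro.from_euler("z",L[2])
def wm(f,u,v,z):
    d=np.load(f); T=d["T"]; R=Ro.from_rotvec(d["o"]); 
    r=R.apply(T[:3,:3]@np.linalg.inv(d["K"])@[u,v,1]); o=R.apply(T[:3,3])+d["p"]
    p=o+r*(z-o[2])/r[2]; return (M.inv().apply(p-[L[0],L[1],0])*1000).round(1)
E
python3 - <<'E'
from wm import *
for n,u,v,z in [("pin",336,232,.1),("endL",345,266,.112),("endR",374,266,.112),("guideL",342,121,.112),("lipend",362,276,.066)]: print(n,wm("w3.npz",u,v,z))
E
```

```text
pin [-152.2   95.   100. ]
endL [-145.4   70.8  112. ]
endR [-122.9   70.7  112. ]
guideL [-149.1  176.9  112. ]
lipend [-126.4   44.7   66. ]
```

```bash
python3 -m inch '[[[1.9,2.65,0,0,0,0,-0.42],[0,0,4,0,0,0,-0.42],[0,0,4,0,0,0,-0.42],[0,0,2.7,0,0,0,-0.42],[0,0,0,0,0,0,-0.42]]]';python3 -m inch '[[[0,0,0,0,0,0,-0.42],[0,0,0,0,0,0,-0.42]]]';python3 st.py
python3 - <<'E'
from plant import robot
import cv2,numpy as np
s=robot.read_state()
c=robot.read_camera("wrist");cv2.imwrite("pics/w4.png",cv2.resize(c["image"][170:320,220:420],None,fx=4,fy=4,interpolation=cv2.INTER_CUBIC))
np.savez("w4.npz",K=c["K"],T=c["tool_from_camera"],p=s["tool_pos"],o=s["orientation"])
E
```

```text
t: 11.15
tool_pos: [0.4667, -0.0169, 0.0791]
orientation: [-2.002, -2.414, 0.005]
force: [0.8, 0.7, 0.0]
opening: 0.0662
t: 11.35
tool_pos: [0.4714, -0.0173, 0.0849]
orientation: [2.002, 2.416, 0.003]
force: [-0.5, 0.3, -0.4]
opening: 0.0658
t 11.3 TCP locker mm [-133.5  101.8   84.9] F locker [-0.5  0.3 -0.4] open 65.8
tool axes in locker (cols) [[0.001, 1.0, 0.004], [1.0, -0.001, -0.001], [-0.001, 0.004, -1.0]]
```

View pics/w4.png

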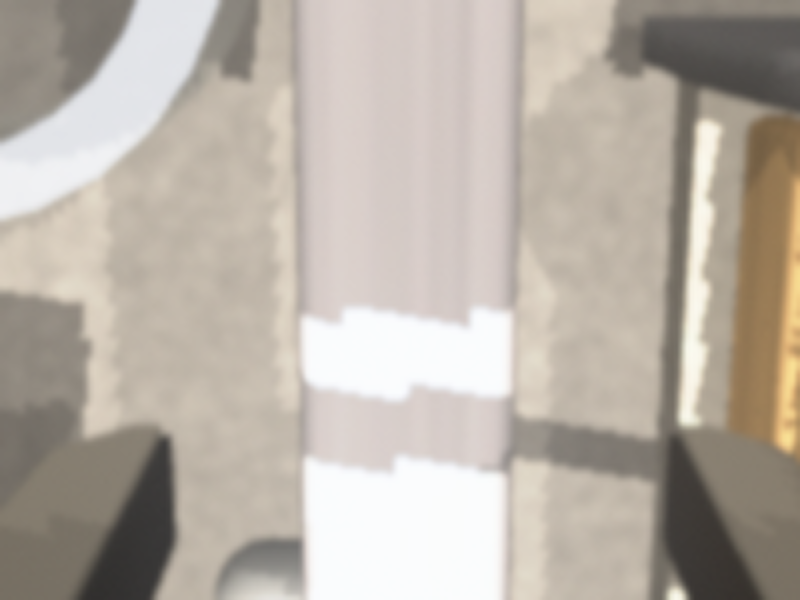

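```bash
python3 - <<'E'
from wm import *
d=np.load("w4.npz");T=d["T"];R=Ro.from_rotvec(d["o"])
def pj(P):
    w=M.apply(np.array(P)/1000)+[L[0],L[1],0]
    t=R.inv().apply(w-d["p"]); c=(t-T[:3,3])@T[:3,:3]; p=d["K"]@c; return p[:2]/p[2]
g=np.linspace(0,2*np.pi,73)
for y in (93,95,97):
    P=[pj((-152,y+7*np.cos(a),100+7*np.sin(a))) for a in g]; print(y,min(p[1] for p in P))
print(wm("w4.npz",261.5,277.5,.0849),wm("w4.npz",387,277.5,.0849))
b=np.load("w4.npz")
for u,v in((294,240),(349,240)): print(wm("w4.npz",u,v,.112))
E
```

```text
93 306.98367731323987
95 303.3707768798716
97 299.7350471374212
[-167.   110.6   84.9] [-100.1  110.4   84.9]
[-146.8  138.5  112. ]
[-123.   138.4  112. ]
```

```bash
python3 -m inch '[[[-0.1,-0.13,0.2,0,0,0,-0.42],[0,0,0,0,0,0,1],[0,0,0,0,0,0,1],[0,0,0,0,0,0,1],[0,0,0,0,0,0,1]]]' 35;python3 -m inch '[[[0,0,0,0,0,0,1],[0,0,0,0,0,0,1],[0,0,0,0,0,0,1]]]';python3 st.py
```

```text
t: 11.9
tool_pos: [0.4681, -0.0179, 0.0801]
orientation: [-2.003, -2.419, 0.001]
force: [-2.7, -0.7, 1.8]
opening: 0.0388
t: 12.2
tool_pos: [0.4698, -0.0176, 0.0802]
orientation: [2.003, 2.418, 0.004]
force: [8.9, 2.0, -6.2]
opening: 0.0238
t 12.2 TCP locker mm [-135.1  101.8   80.2] F locker [ 9.1  0.3 -6.2] open 23.8
tool axes in locker (cols) [[0.0, 1.0, 0.003], [1.0, -0.0, -0.0], [-0.0, 0.003, -1.0]]
```

```bash
python3 -m inch '[[[0,0,0,0,0,0,-0.42],[0,0,0,0,0,0,-0.42],[-0.08,0,0,0,0,0,-0.42],[0,0,0,0,0,0,1],[0,0,0,0,0,0,1]]]' 35;python3 -m inch '[[[0,0,0,0,0,0,1],[0,0,0,0,0,0,1],[0,0,0,0,0,0,1],[0,0,0,0,0,0,1]]]';python3 st.py
```

```text
t: 12.7
tool_pos: [0.4683, -0.0186, 0.08]
orientation: [-2.003, -2.419, 0.001]
force: [-3.2, 0.4, -0.0]
opening: 0.0358
t: 13.1
tool_pos: [0.4699, -0.0183, 0.0801]
orientation: [2.003, 2.418, 0.004]
force: [7.9, 1.2, -7.4]
opening: 0.0239
t 13.1 TCP locker mm [-135.1  101.    80.1] F locker [ 8.  -0.3 -7.4] open 23.9
tool axes in locker (cols) [[0.0, 1.0, 0.003], [1.0, -0.0, -0.0], [-0.0, 0.003, -1.0]]
```

```bash
python3 -m inch '[[[-0.6,0,0,0,0,0,1],[-1.4,0,0,0,0,0,1],[-1.5,0,0,0,0,0,1],[-1.5,0,0,0,0,0,1],[-1.5,0,0,0,0,0,1]]]';python3 -m inch '[[[-1.5,0,0,0,0,0,1],[-1.5,0,0,0,0,0,1],[-1.5,0,0,0,0,0,1],[-1.5,0,0,0,0,0,1],[-0.5,0,0,0,0,0,1]]]';python3 -m inch '[[[0,0,0,0,0,0,1],[0,0,0,0,0,0,1]]]';python3 st.py
python3 - <<'E'
from plant import robot
import cv2
s=cv2.resize(robot.read_camera("side")["image"][160:290,230:370],None,fx=4.5,fy=4.5,interpolation=cv2.INTER_CUBIC);cv2.imwrite("pics/side5.png",s)
E
```

```text
t: 13.6
tool_pos: [0.4816, -0.0819, 0.0801]
orientation: [2.003, 2.42, 0.004]
force: [3.9, 7.1, -3.3]
opening: 0.0236
t: 14.1
tool_pos: [0.4935, -0.1466, 0.0801]
orientation: [2.005, 2.419, 0.002]
force: [2.1, 5.3, -0.6]
opening: 0.0239
t: 14.3
tool_pos: [0.4935, -0.147, 0.0801]
orientation: [2.003, 2.417, -0.0]
force: [6.8, -3.6, -8.4]
opening: 0.0239
t 14.3 TCP locker mm [-135.9  -29.8   80.1] F locker [ 6.  -4.8 -8.4] open 23.9
tool axes in locker (cols) [[0.0, 1.0, 0.001], [1.0, -0.0, -0.002], [-0.002, 0.001, -1.0]]
```

View pics/side5.png

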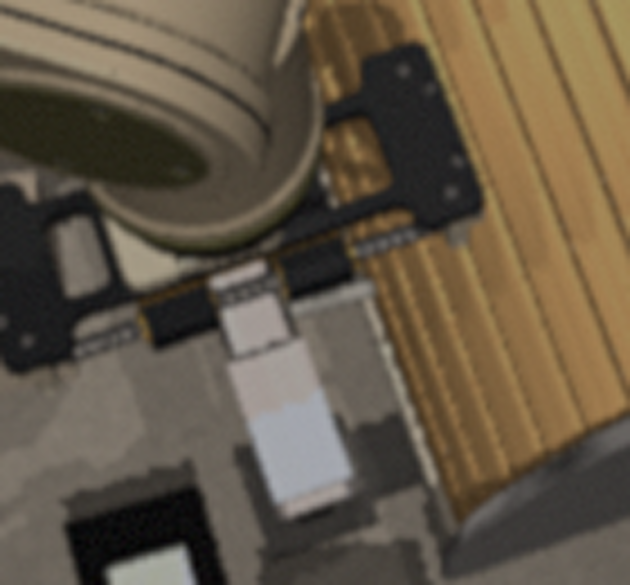

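```bash
python3 -m inch '[[[-1,0,0,0,0,0,1],[-1,0,0,0,0,0,1],[-0.3,0,0,0,0,0,1],[0,0,0,0,0,0,1]]]';python3 st.py; python3 -m inch '[[[-0.2,0,0,0,0,0,1],[-0.2,0,0,0,0,0,1],[0,0,0,0,0,0,1]]]';python3 st.py
```

```text
t: 14.75
tool_pos: [0.4975, -0.1687, 0.0801]
orientation: [2.004, 2.419, 0.001]
force: [4.0, 1.7, -3.5]
opening: 0.0237
t 14.8 TCP locker mm [-136.   -51.8   80.1] F locker [ 4.2  0.9 -3.5] open 23.7
tool axes in locker (cols) [[0.0, 1.0, 0.001], [1.0, -0.0, 0.0], [0.0, 0.001, -1.0]]
t: 15.05
tool_pos: [0.498, -0.1717, 0.0801]
orientation: [-2.003, -2.419, -0.002]
force: [2.8, 5.5, -2.7]
opening: 0.0237
t 15.1 TCP locker mm [-136.1  -54.8   80.1] F locker [ 3.7  4.9 -2.7] open 23.7
tool axes in locker (cols) [[-0.0, 1.0, 0.001], [1.0, 0.0, 0.001], [0.001, 0.001, -1.0]]
```

```bash
python3 -m inch '[[[-0.2,0,0,0,0,0,1],[-0.2,0,0,0,0,0,1],[0,0,0,0,0,0,1]]]';python3 st.py; python3 -m inch '[[[-0.2,0,0,0,0,0,1],[-0.2,0,0,0,0,0,1],[0,0,0,0,0,0,1]]]';python3 st.py
```

```text
t: 15.35
tool_pos: [0.498, -0.1718, 0.08]
orientation: [-1.998, -2.416, -0.008]
force: [-3.0, 23.8, 8.3]
opening: 0.0237
t 15.3 TCP locker mm [-136.1  -54.9   80. ] F locker [ 1.5 24.   8.3] open 23.7
tool axes in locker (cols) [[-0.001, 1.0, -0.001], [1.0, 0.001, 0.008], [0.008, -0.001, -1.0]]
t: 15.65
tool_pos: [0.498, -0.1718, 0.0801]
orientation: [-1.993, -2.412, -0.013]
force: [-10.4, 43.8, 19.8]
opening: 0.0237
t 15.7 TCP locker mm [-136.2  -55.    80.1] F locker [-2.  45.  19.8] open 23.7
tool axes in locker (cols) [[-0.002, 1.0, -0.002], [1.0, 0.002, 0.015], [0.015, -0.002, -1.0]]
```

```bash
python3 -m inch '[[[0.6,0,0,0,0,0,1],[0,0,0,0,0,0,1]]]';python3 st.py; python3 -m inch '[[[0,0,0,0,0,0,-0.3],[0,0,0,0,0,0,-0.3],[0,0,0,0,0,0,-0.3]]]';python3 st.py;python3 -m inch '[[[3,0,0,0,0,0,-0.3],[3,0,0,0,0,0,-0.3],[0,0,0,0,0,0,-0.3],[0,0,0,0,0,0,-0.3]]]';python3 st.py
python3 - <<'E'
from plant import robot
import cv2,numpy as np
o=np.zeros((600,800,3),np.uint8)
a=cv2.resize(robot.read_camera("side")["image"][190:290,250:350],None,fx=4,fy=4,interpolation=cv2.INTER_CUBIC)
b=cv2.resize(robot.read_camera("scene")["image"][200:275,250:350],None,fx=4,fy=4,interpolation=cv2.INTER_CUBIC)
o[:400,:400]=a;o[:300,400:]=b
cv2.imwrite("pics/c6.png",o)
E
```

```text
t: 15.85
tool_pos: [0.498, -0.1717, 0.0801]
orientation: [-2.0, -2.419, -0.004]
force: [0.4, 13.9, 2.0]
opening: 0.0238
t 15.8 TCP locker mm [-136.1  -54.9   80.1] F locker [ 3.  13.6  2. ] open 23.8
tool axes in locker (cols) [[-0.001, 1.0, 0.0], [1.0, 0.001, 0.004], [0.004, 0.0, -1.0]]
t: 16.15
tool_pos: [0.4983, -0.175, 0.0805]
orientation: [2.002, 2.42, -0.001]
force: [-0.1, -0.9, -0.8]
opening: 0.043
t 16.1 TCP locker mm [-136.5  -58.1   80.5] F locker [-0.3 -0.8 -0.8] open 43.0
tool axes in locker (cols) [[-0.001, 1.0, -0.0], [1.0, 0.001, -0.001], [-0.001, -0.0, -1.0]]
t: 16.55
tool_pos: [0.4872, -0.1161, 0.0805]
orientation: [2.002, 2.42, -0.001]
force: [0.6, 0.5, 0.8]
opening: 0.0601
t 16.6 TCP locker mm [-136.4    1.8   80.5] F locker [0.7 0.4 0.8] open 60.1
tool axes in locker (cols) [[-0.001, 1.0, 0.0], [1.0, 0.001, -0.001], [-0.001, 0.0, -1.0]]
```

View pics/c6.png

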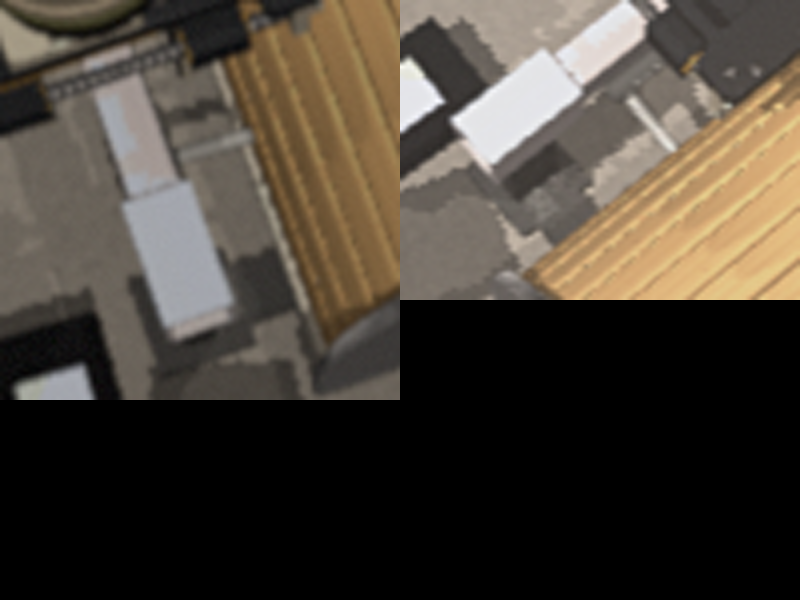

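```bash
python3 -m inch '[[[0,0.1,0,0,0,0,1],[0,0,0,0,0,0,1],[0,0,0,0,0,0,1],[0,0,0,0,0,0,1],[0,0,0,0,0,0,1]]]' 45;python3 -m inch '[[[0,0,0,0,0,0,1],[0,0,0,0,0,0,1]]]';python3 st.py;python3 -m inch '[[[-0.5,0,0,0,0,0,1],[-0.5,0,0,0,0,0,1],[-0.4,0,0,0,0,0,1],[0,0,0,0,0,0,1]]]';python3 st.py
```

```text
t: 17.15
tool_pos: [0.488, -0.1158, 0.0801]
orientation: [-2.004, -2.419, 0.0]
force: [0.7, -0.3, 0.0]
opening: 0.025
t: 17.35
tool_pos: [0.4878, -0.1159, 0.0801]
orientation: [-2.004, -2.419, 0.001]
force: [-0.9, -1.8, 1.0]
opening: 0.0237
t 17.4 TCP locker mm [-135.7    1.9   80.1] F locker [-1.2 -1.6  1. ] open 23.7
tool axes in locker (cols) [[0.0, 1.0, -0.0], [1.0, -0.0, -0.0], [-0.0, -0.0, -1.0]]
t: 17.75
tool_pos: [0.4902, -0.1291, 0.0801]
orientation: [-2.003, -2.418, -0.0]
force: [-3.5, 2.0, 2.4]
opening: 0.0235
t 17.8 TCP locker mm [-135.8  -11.5   80.1] F locker [-3.   2.7  2.4] open 23.5
tool axes in locker (cols) [[0.0, 1.0, -0.001], [1.0, -0.0, 0.001], [0.001, -0.001, -1.0]]
```

```bash
python3 -m inch '[[[-0.3,0,0,0,0,0,1],[-0.3,0,0,0,0,0,1],[-0.2,0,0,0,0,0,1]]]';python3 st.py;python3 -m inch '[[[-0.2,0,0,0,0,0,1],[-0.2,0,0,0,0,0,1]]]';python3 st.py;python3 -m inch '[[[-0.2,0,0,0,0,0,1],[0,0,0,0,0,0,1]]]';python3 st.py
```

```text
t: 18.05
tool_pos: [0.4916, -0.1363, 0.0801]
orientation: [-2.002, -2.418, -0.001]
force: [-4.9, 6.2, 5.4]
opening: 0.0238
t 18.1 TCP locker mm [-135.8  -18.9   80.1] F locker [-3.7  7.   5.4] open 23.8
tool axes in locker (cols) [[-0.0, 1.0, -0.001], [1.0, 0.0, 0.002], [0.002, -0.001, -1.0]]
t: 18.25
tool_pos: [0.4923, -0.1406, 0.0801]
orientation: [-2.002, -2.419, -0.0]
force: [-3.7, 0.2, 2.2]
opening: 0.0236
t 18.2 TCP locker mm [-135.9  -23.2   80.1] F locker [-3.6  0.9  2.2] open 23.6
tool axes in locker (cols) [[-0.0, 1.0, -0.001], [1.0, 0.0, 0.001], [0.001, -0.001, -1.0]]
t: 18.45
tool_pos: [0.4928, -0.1432, 0.0801]
orientation: [-2.003, -2.419, 0.001]
force: [-4.8, 2.4, 4.6]
opening: 0.0235
t 18.4 TCP locker mm [-135.9  -25.9   80.1] F locker [-4.3  3.2  4.6] open 23.5
tool axes in locker (cols) [[0.0, 1.0, -0.001], [1.0, -0.0, 0.0], [0.0, -0.001, -1.0]]
```

```bash
for i in 1; do python3 -m inch '[[[-0.15,0,0,0,0,0,1],[-0.15,0,0,0,0,0,1]]]';python3 st.py; python3 -m inch '[[[-0.15,0,0,0,0,0,1],[0,0,0,0,0,0,1]]]';python3 st.py; done
```

```text
t: 18.65
tool_pos: [0.4933, -0.1457, 0.0801]
orientation: [-2.003, -2.419, -0.0]
force: [-5.6, 3.5, 5.4]
opening: 0.0238
t 18.6 TCP locker mm [-135.9  -28.4   80.1] F locker [-4.8  4.5  5.4] open 23.8
tool axes in locker (cols) [[0.0, 1.0, -0.001], [1.0, -0.0, 0.001], [0.001, -0.001, -1.0]]
t: 18.85
tool_pos: [0.4934, -0.1464, 0.0801]
orientation: [-2.002, -2.418, -0.001]
force: [-5.9, 8.2, 7.8]
opening: 0.0235
t 18.9 TCP locker mm [-135.9  -29.1   80.1] F locker [-4.3  9.1  7.8] open 23.5
tool axes in locker (cols) [[-0.0, 1.0, -0.001], [1.0, 0.0, 0.003], [0.003, -0.001, -1.0]]
```

```bash
python3 -m inch '[[[-0.15,0,0,0,0,0,1],[-0.15,0,0,0,0,0,1],[0,0,0,0,0,0,1]]]';python3 st.py
python3 - <<'E'
from plant import robot
import cv2,numpy as np
o=np.zeros((500,800,3),np.uint8)
a=cv2.resize(robot.read_camera("side")["image"][200:290,260:340],None,fx=5,fy=5,interpolation=cv2.INTER_CUBIC)
b=cv2.resize(robot.read_camera("scene")["image"][200:270,250:330],None,fx=5,fy=5,interpolation=cv2.INTER_CUBIC)
o[:450,:400]=a;o[:350,400:]=b
cv2.imwrite("pics/c7.png",o)
E
```

```text
t: 19.15
tool_pos: [0.4935, -0.1469, 0.08]
orientation: [-1.999, -2.415, -0.005]
force: [-10.5, 19.8, 13.2]
opening: 0.0235
t 19.1 TCP locker mm [-135.9  -29.6   80. ] F locker [-6.6 21.4 13.2] open 23.5
tool axes in locker (cols) [[-0.001, 1.0, -0.002], [1.0, 0.001, 0.007], [0.007, -0.002, -1.0]]
```

View pics/c7.png

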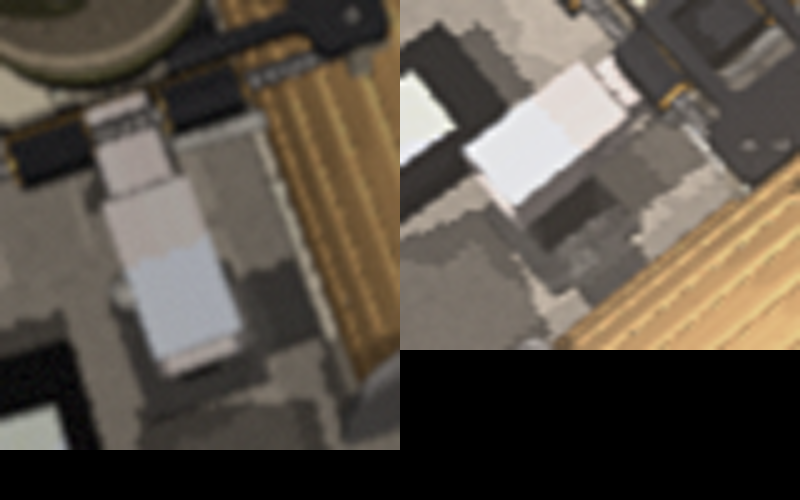

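```bash
python3 -m inch '[[[0.4,0,0,0,0,0,1],[0,0,0,0,0,0,1]]]';python3 st.py; python3 -m inch '[[[0,0,0,0,0,0,-0.3],[0,0,0,0,0,0,-0.3],[0,0,0,0,0,0,-0.3],[0,0,0,0,0,0,-0.3],[0,0,-4,0,0,0,-0.3]]]';python3 -m inch '[[[0,0,-5,0,0,0,-0.3],[0,0,-5,0,0,0,-0.3],[0,-5,0,0,0,0,-0.3],[0,-5,0,0,0,0,-0.3],[0,0,0,0,0,0,-0.3]]]';python3 -m inch '[[[5,0,0,0,0,0,-0.3],[5,0,0,0,0,0,-0.3],[0,0,0,0,0,0,-0.3],[0,0,0,0,0,0,-0.3],[0,0,0,0,0,0,-0.3]]]';python3 st.py
python3 - <<'E'
from plant import robot
import cv2,numpy as np
a=cv2.resize(robot.read_camera("side")["image"][130:280,200:400],None,fx=4,fy=4,interpolation=cv2.INTER_CUBIC)
cv2.imwrite("pics/c8.png",a)
E
```

```text
t: 19.45
tool_pos: [0.4934, -0.146, 0.0801]
orientation: [-2.003, -2.419, 0.0]
force: [-6.1, 3.4, 4.6]
opening: 0.0237
t 19.4 TCP locker mm [-135.9  -28.8   80.1] F locker [-5.4  4.4  4.6] open 23.7
tool axes in locker (cols) [[-0.0, 1.0, -0.001], [1.0, 0.0, 0.001], [0.001, -0.001, -1.0]]
t: 19.95
tool_pos: [0.4899, -0.1452, 0.1149]
orientation: [-1.998, -2.412, 0.005]
force: [-0.1, -0.2, 0.1]
opening: 0.058
t: 20.45
tool_pos: [0.3915, -0.1656, 0.2197]
orientation: [-2.006, -2.417, 0.002]
force: [0.3, -0.0, -0.1]
opening: 0.0606
t: 20.95
tool_pos: [0.3774, -0.0677, 0.2203]
orientation: [2.003, 2.419, -0.0]
force: [-0.5, 0.1, 0.2]
opening: 0.0604
t 20.9 TCP locker mm [-235.2   69.8  220.3] F locker [-0.5  0.2  0.2] open 60.4
tool axes in locker (cols) [[0.0, 1.0, 0.0], [1.0, -0.0, -0.001], [-0.001, 0.0, -1.0]]
```

View pics/c8.png

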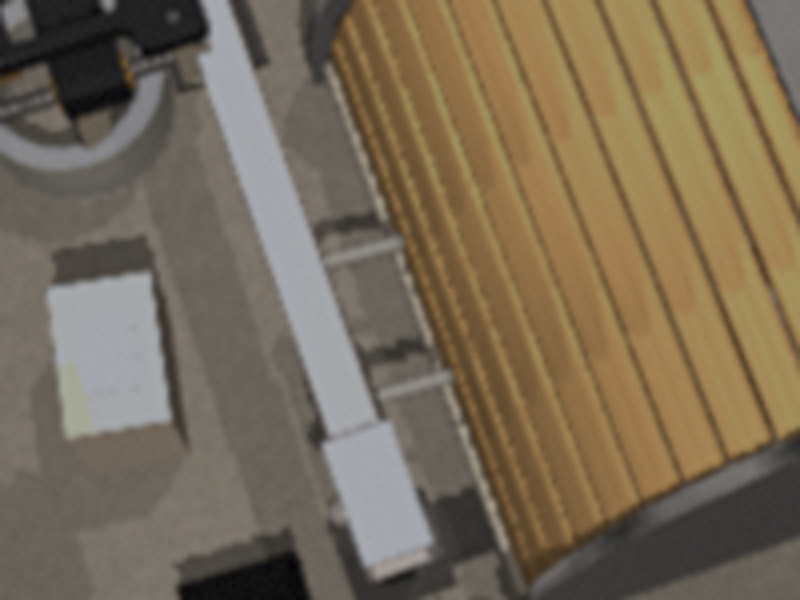

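The picture shows the cover closed, with its stalks still at (365,250) and (415,385). The bar runs into the sleeve, the pin is out at (338,512), and the cartons stand where they were. The robot is clear, so I am handing in.

```bash
python3 -c "
from plant import robot
print(robot.close_job())"
```

```text
the job is handed in; nothing more can be done
None
```

The locker is closed and locked, and I handed the job in at about 21 s of the 64 s allowed; no verdict was reported.

**What I did:**
- I drew the locking bar back 70 mm, because it stood in the lip bar's way.
- I pinched the lip bar and rolled the cover down to its stop.
- I gripped the bar across the pin and slid it to the sleeve's rim.
- I then took a new grip further back and pushed about 31 mm more, until the pin came out at the hole and the bar stopped.

**Last checks:**
- **Cover:** the last picture shows it fully down.
- **Bar and pin:** the pin shows out through the sleeve's hole. Before I let go, the bar moved only about 0.5 mm more as the push rose to 21 N.
- **Bystanders:** the front carton stands where it was, and those partly in view look unmoved. The tall carton, the scanner and the cartons inside the locker were not in the last crop, and I did not measure any of them.
- **Robot:** it is clear of everything, with the force reading near zero.

**What disagreed:** the finger stopped at the rim about 2.5 mm earlier than I had worked out, and the last push was about 4 mm longer than the 27 mm given. I put both down to the 1 to 2 mm error in my measured locker pose. I judged the pin's travel and the cover angle only from pictures and forces, as the joint values cannot be read.

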